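Steady the gel casting stand with a wedge

ROBOT

A 7-joint arm with a two-finger parallel gripper is mounted at the origin on the work surface. World frame = base frame: x ahead of the robot, y to its left, z up, the work surface at z = 0. Lengths are in m, angles in rad, forces in N, time in s.
With the tool pointing down it reaches from about 0.4 to 0.85 m from the base axis. Payload 10.4 kg.
Tool frame: the origin (TCP) lies midway between the tips of the shut fingers; the grasp point (between the pads) lies 19 mm behind it (r.tcp_to_grasp is the z of the grasp point in the tool frame, in m); z points along the fingers, x is the direction in which the jaws open and shut, and the axes are right-handed (so a half turn about z gives the same grasp; the last joint's range is limited). The gripper opens to 87 mm and grips with 3 to 60 N. Pads are 19 mm wide; open, the fingers measure 117 mm over their backs; the gripper's body (75 mm by 190 mm) begins 51 mm behind the grasp point.
Start: joints at [-1.355, 0.332, -0.065, 1.46, 0.022, 1.35, -0.088], TCP at [0.148, 0.607, 0.223] pointing down, gripper open.
Joint ranges: [-2.6, 2.6], [-0.5, 2.12], [-1.47, 1.34], [0.16, 2.42], [-1.27, 4.41], [0.06, 2.06], [-2.6, 2.6]. Speed limits (rad/s): [2.22, 2.22, 2.79, 2.79, 3.14, 3.14, 3.14].

INTERFACE

Orientations are given as a unit quaternion [x, y, z, w].
In Python, from bench import r, camera, close_job gives the robot as it stands. The module is installed in compiled form; this text tells all that it offers.
- The arm moves only by the shell command python3 -m crank 'ROWS' [FORCE]. ROWS is JSON, a list of rows, each an object of numbers: "x", "y", "z": the shift along the tool's x, y, z scaled (see below); "ax", "ay", "az": the turn, a rotation vector about the tool's x, y, z scaled (see below); "claw": the closure, from -1 (fully open) to 1 (shut), so that 0 is half open. A call has exactly 5 rows; each row is the pose to reach, as a shift and turn from the pose commanded when the call began, along the tool's axes at that moment; what a row does not reach only later rows make up. The controller multiplies each number of a shift by 1 m and each number of a turn by 2 rad. A row lasts 1/12 s, in which the tool goes at most 41.7 mm and 7.16 degrees, less where a joint would pass 70% of its speed; a pose out of reach is approached as far as the arm can. A call with a number of a shift or a turn outside -1 to 1 is refused whole. A call with a gripper value outside its range is refused whole. The fingers move at their own pace and stop on an object; FORCE is the grip in N (left out, the last holds). Time passes only in rows, so rows that repeat a pose let the fingers close, or fill a call up. It gives the time, the measured TCP pose, the force and the opening at its end, in the units of the state.
- r.read_state(): the state, without advancing time (a new reading comes with each control period).
- camera(name): name is "scene" or "top" or "wrist"; returns a dict with "color" (400x640x3 uint8, blue, green, red), "fx", "fy", "cx", "cy" (pixels), "D" ([k1, k2, p1, p2, k3] as OpenCV has them; the pictures are not rectified), "eye" and "orientation" of the camera in the world. Camera axes: x right, y down, z forward; pixel columns grow to the right and rows downward; lengths in m; the calibration is good to about 2 mm. A picture is of the moment at which its call begins. There is no depth.
- close_job(): hands the job in, once; it reports no verdict.
The state is a dict: "time": time; "joint_positions": joint angles; "joint_vel": joint speeds; "joint_torque": joint torques, N m; "ee_pos": TCP position; "eef_rot": TCP orientation; "ft_force": force on the tool from outside, world axes, zero at the start; "torque": the same for the moment, N m; "width": finger opening in m.
Only numpy, scipy, OpenCV 4.12 (cv2) and the standard library are available. Lean on these libraries where they do the work, as an engineer would, in place of code of your own. Each camera call takes 0.05 s, during which the arm holds its last target. There are 200 camera calls.

TASK

The plate of the gel casting stand rocks. Fetch the orange levelling wedge and push it, lying flat on the bench and thin end first, straight under the middle of the plate's front lip, at the yellow mark, until it jams tight and stays there under load once you let go; press it in firmly but gently, without overloading the plate, and leave the other things on the bench where they are.

Things in the scene. Friction and masses are not known exactly. Their poses are not given: they have to be found in the camera images.
- stand: Grey gel casting stand, fixed, 270 mm deep, 214 wide, 66 to 76 high. Its plate, pivoted at the back, ends towards the robot in a free front lip: a level steel bar, 8 mm thick, 170 mm long. Origin: on the bench straight below the lip's middle. x: level, square to the lip, in under the plate (the way the wedge goes in); y: along the lip; z up. Yellow mark, 36 mm wide, on the plate at y = 0.
- stand_gap (a point): Point on the bench 50 mm in under the lip (stand x = 50 mm, y = 0); axes as the stand's. Clear height under the lip: between 6 and 16 mm, different each time, not measured. The space below is clear 85 mm to either side and 220 mm inwards. Above, the plate is at most 40 mm high within 70 mm of the lip, 80 mm farther back.
- stand_plate (a point): Point on the bench under the middle of the plate (stand x = 120 mm, y = 0); axes as the stand's. The plate yields like stiff rubber: about 30 N per mm of lift at the lip. Tight: the released wedge bears on the lip with 2.5 to 12 N; over 13 N at any time overloads the plate. A level push of about 12 N on the wedge is right: friction takes its part, and 4 to 8 N stay on the lip after release.
- wedge: Orange plastic wedge, 70 g, 104 mm long and 34 mm wide. Origin: on the underside, below the middle of its grip block. x: from the block to the thin end. z up; it starts lying flat on the bench. The grip block is 28 mm along x, 34 mm along y and 36 mm high. From the block the top slopes evenly from 22 mm high at x = 13 mm to 4 mm high at the thin end at x = 90 mm.
- wedge_grip (a point): Middle of the wedge's grip block, 18 mm above its underside; axes as the wedge's.
- wedge_tip (a point): Middle of the wedge's thin end at its underside (90 mm along x from the wedge's origin); axes as the wedge's.
- tipbox: Bystander: blue box of pipette tips with a pale lid, 120 x 85 x 72 mm, origin under its centre. Not to be moved.
- bottle: Bystander: clear bottle with a blue cap, 64 mm across, 140 mm high, origin under its centre. Not to be moved.
- rack: Bystander: wooden tube rack with coloured tube caps, 60 x 120 x 56 mm, origin under its centre. Not to be moved.
- jar: Bystander: white jar with a black lid, 52 mm across, 75 mm high, origin under its centre. Not to be moved.
- timer: Bystander: flat white timer, 60 x 75 x 20 mm, origin under its centre. Not to be moved.
There are look-alikes about, which are no part of the job. Of the things that look like the wedge, take the one that is nearest to the robot's base at the start.

How it is judged:
On the way, in this order (a step that is already met when the one before it is completed fails the run):
1. the wedge's thin end is under the lip, at the mark (x of wedge_tip in the frame of stand above 0.002 m and y of wedge_tip in the frame of stand between -0.02 and 0.02 m and height (world z) of wedge_tip below 0.008 m).
2. the wedge bears on the lip (contact force between wedge and stand above 2.5 N and x of wedge_tip in the frame of stand above 0.006 m), for 0.1 s.
At the end, for the whole second after the job is handed in: The wedge lies flat on the bench (within 0.06 rad), thin end at least 6 mm under the lip and within 20 mm of the middle of the mark, square to the lip within 0.2 rad, at rest, and bears on the lip with 2.5 to 12 N by itself (all of step 2 and contact force between wedge and stand below 12 N and y of wedge_tip in the frame of stand between -0.02 and 0.02 m and angle between the x axis of wedge and the x axis of stand, either way round below 0.2 rad and angle between wedge's own z axis and vertical below 0.06 rad and height (world z) of wedge below 0.004 m and linear speed of wedge below 0.01 m/s); the robot touches nothing.
It fails at once if the plate is overloaded: more than 13 N between wedge and stand (contact force between wedge and stand above 13 N).
It fails at once if the arm or fingers press on the stand with more than 10 N (contact force between the arm and stand above 10 N).
It fails at once if a bystander is moved by more than 25 mm (distance of any of tipbox, bottle, rack, jar, timer from where it was at the start of the episode above 0.025 m).
It also fails if it takes over 70 s, if anything falls off the work surface, if the arm or the gripper's body presses on something with over 40 N, if the wrist force passes 120 N, or if a joint passes its speed limit or range.

## Working session

There is one attempt and no reset: what is moved stays moved. The work goes in short steps, Python scripts to look and compute and a shell command to move; the robot and the scene stay as the last step left them, time stands still between calls to the robot, and variables do not carry over. Pictures are saved under pics/ and viewed, about 8 in all and at most 12, crops included, and the job is handed in when it is done.

```bash
mkdir -p pics; cat > h.py <<'E'
import numpy as np, cv2
from scipy.spatial.transform import Rotation as R
from bench import r, camera, close_job
def rot(o):
    o=np.array(o); return o if o.shape==(3,3) else R.from_quat(o).as_matrix()
def K(c): return np.array([[c["fx"],0,c["cx"]],[0,c["fy"],c["cy"]],[0,0,1]])
def pix2w(c,uv,z):
    n=cv2.undistortPoints(np.array(uv,float).reshape(-1,1,2),K(c),np.array(c["D"],float)).reshape(-1,2)
    d=np.c_[n,np.ones(len(n))]@rot(c["orientation"]).T; e=np.array(c["eye"])
    z=np.broadcast_to(z,len(n)); return e+d*((z-e[2])/d[:,2])[:,None]
def w2pix(c,P):
    Rm=rot(c["orientation"]); t=-Rm.T@np.array(c["eye"])
    return cv2.projectPoints(np.array(P,float).reshape(-1,1,3),cv2.Rodrigues(Rm.T)[0],t,K(c),np.array(c["D"],float))[0].reshape(-1,2)
E
python3 - <<'E'
from h import *
import pickle
s=r.read_state(); print(s["time"],s["ee_pos"],s["eef_rot"],s["width"],r.tcp_to_grasp)
cs={n:camera(n) for n in("scene","top")}
pickle.dump(cs,open("c0.pkl","wb"))
for n,c in cs.items(): print(n,c["eye"],c["orientation"],c["fx"],c["D"]); cv2.imwrite(f"pics/{n}0.png",c["color"])
E
```

```text
0.0 [0.14774028 0.60687677 0.22171978] [ 7.86295250e-01  6.17850498e-01 -5.62585712e-04  4.75380717e-04] 0.08716136669211229 -0.0187
scene [ 1.57189654 -0.00194544  0.93347791] [ 0.64699044  0.64147209 -0.29612655 -0.28675076] 419.95867628211823 [-0.09886707  0.          0.          0.          0.        ]
top [ 0.48196871 -0.01073861  1.27219898] [-0.69984273  0.71245465 -0.03433615  0.03807301] 516.3789415728564 [-0.03712322  0.          0.          0.          0.        ]
```

View pics/top0.png

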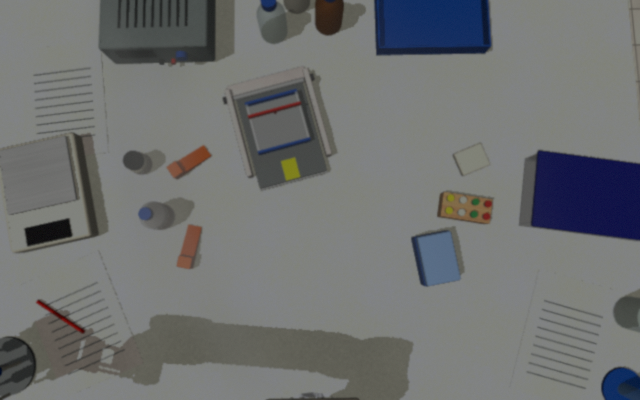

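View pics/scene0.png

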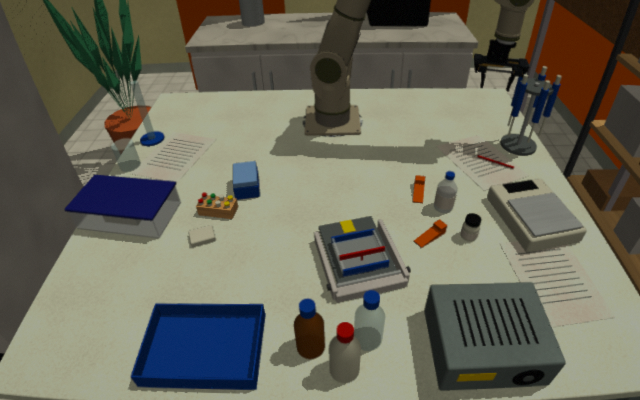

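The top picture shows two orange wedges, A at about (190,162) and B at about (190,247). The stand's lip is at about (292,180), with the yellow mark at (290,168). The base is below the picture, so B is nearer to it and should be the one. I'll confirm that in an enlarged crop and compute the distances.

```bash
python3 - <<'E'
from h import *
import pickle
cs=pickle.load(open("c0.pkl","rb")); c=cs["top"]
im=c["color"][125:275,150:350]; cv2.imwrite("pics/crop0.png",cv2.convertScaleAbs(cv2.resize(im,None,fx=4,fy=4,interpolation=cv2.INTER_CUBIC),alpha=1.3))
for uv in [(190,162),(190,247),(312,395)]: 
    p=pix2w(c,[uv],0.015)[0]; print(uv,p,np.hypot(*p[:2]))
hsv=cv2.cvtColor(c["color"],cv2.COLOR_BGR2HSV)
for nm,lo,hi in[("orange",(3,120,60),(16,255,255)),("yellow",(24,150,80),(35,255,255))]:
    m=cv2.inRange(hsv,lo,hi); n,l,st,ce=cv2.connectedComponentsWithStats(m)
    for i in range(1,n):
        if st[i,4]>60:
            ys,xs=np.where(l==i); print(nm,st[i],ce[i],cv2.minAreaRect(np.c_[xs,ys].astype(np.float32)))
E
```

```text
(190, 162) [0.69076513 0.2918075  0.015     ] 0.7498720442832912
(190, 247) [0.48181796 0.29055075 0.015     ] 0.5626440109006431
(312, 395) [0.12812545 0.0002828  0.015     ] 0.1281257581079108
orange [180 146  31  25 366] [194.82513661 158.05464481] ((194.72059631347656, 158.13233947753906), (12.80831527709961, 29.144668579101562), 57.528804779052734)
orange [169 163  13  13 106] [174.90566038 169.06603774] ((175.00001525878906, 169.50001525878906), (12.020814895629883, 9.192388534545898), 45.0)
orange [479 199  13  11  65] [485.81538462 204.09230769] ((485.2308044433594, 204.1538543701172), (11.65926456451416, 9.426639556884766), 7.125016689300537)
orange [474 211  16  11  79] [482.94936709 216.83544304] ((481.9154052734375, 216.1769256591797), (14.760132789611816, 9.798744201660156), 7.125016689300537)
orange [183 226  18  28 252] [192.00396825 237.33730159] ((191.25259399414062, 239.54017639160156), (11.655791282653809, 28.19785499572754), 14.743562698364258)
orange [178 257  12  11  96] [183.72916667 261.78125   ] ((183.79412841796875, 261.6764831542969), (10.738059043884277, 9.00261402130127), 12.528807640075684)
yellow [282 158  18  22 277] [290.18772563 168.64620939] ((290.1307678222656, 168.64613342285156), (19.733802795410156, 13.945220947265625), 74.74488067626953)
```

View pics/crop0.png

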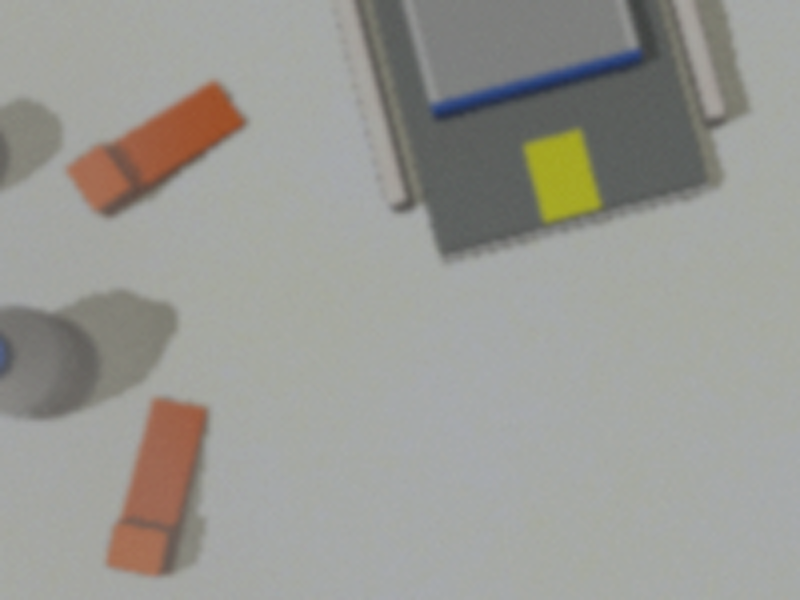

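Wedge B is confirmed. Its block is at crop (140,547) and its thin end at (180,402), which puts it 0.56 m from the base against 0.75 m for A. The lip's front corners are at crop (445,256) and (703,187). Next I'll turn these into positions.

```bash
python3 - <<'E'
from h import *
import pickle
from scipy.optimize import least_squares
cs=pickle.load(open("c0.pkl","rb")); c=cs["top"]
f=lambda L:np.array(L)/4+[150-.375,125-.375]
# wedge fit
ob=f([(155,399),(208,407),(108,566),(160,575),(118,522),(172,530)])
mod=np.array([[90,17,4],[90,-17,4],[-14,17,36],[-14,-17,36],[14,17,36],[14,-17,36]])/1e3
def W(p): 
    a=p[2];Rz=np.array([[np.cos(a),-np.sin(a),0],[np.sin(a),np.cos(a),0],[0,0,1]]); return mod@Rz.T+[p[0],p[1],0]
s=least_squares(lambda p:(w2pix(c,W(p))-ob).ravel(),[.45,.3,0]); print("wedge",s.x,np.degrees(s.x[2]));print(s.fun.reshape(-1,2).round(2))
for z in(.014,.019,.024):
    q=pix2w(c,f([(445,256),(703,187),(545,222),(600,208),(524,144),(580,130)]),z)
    d=q[0]-q[1]; print(z,"lip",q[:2,:2].round(4),np.linalg.norm(d).round(4),"mid",q[:2].mean(0)[:2].round(4),"mark",q[2:4].mean(0)[:2].round(4),np.linalg.norm(q[2]-q[3]).round(4),"yaw",np.degrees(np.arctan2(-d[0],d[1])).round(2), "markaxis",np.degrees(np.arctan2(*(q[4:].mean(0)-q[2:4].mean(0))[1::-1])).round(2))
q=pix2w(c,[(150,213)],.14)[0];print("bottle cap",q)
st=r.read_state(); Rm=rot(st["eef_rot"]); print(Rm.round(3))
cv2.imwrite("pics/sc1.png",cv2.resize(cs["scene"]["color"][165:265,300:460],None,fx=5,fy=5,interpolation=cv2.INTER_CUBIC))
E
```

```text
wedge [ 0.44690839  0.29858605 -0.1961733 ] -11.239901955010072
[[-0.09 -0.48]
 [ 0.13 -0.01]
 [-0.25  0.2 ]
 [ 0.65  0.54]
 [-0.41 -0.43]
 [-0.03  0.15]]
0.014 lip [[ 0.6215  0.117 ]
 [ 0.6613 -0.0421]] 0.164 mid [0.6414 0.0374] mark [0.6454 0.0384] 0.0348 yaw 14.04 markaxis 13.81
0.019 lip [[ 0.6209  0.1165]
 [ 0.6605 -0.042 ]] 0.1633 mid [0.6407 0.0373] mark [0.6447 0.0382] 0.0347 yaw 14.04 markaxis 13.81
0.024 lip [[ 0.6204  0.116 ]
 [ 0.6598 -0.0418]] 0.1626 mid [0.6401 0.0371] mark [0.6441 0.038 ] 0.0346 yaw 14.04 markaxis 13.81
bottle cap [0.55787999 0.34980804 0.14      ]
[[ 0.236  0.972 -0.   ]
 [ 0.972 -0.236 -0.001]
 [-0.001  0.    -1.   ]]
```

View pics/sc1.png

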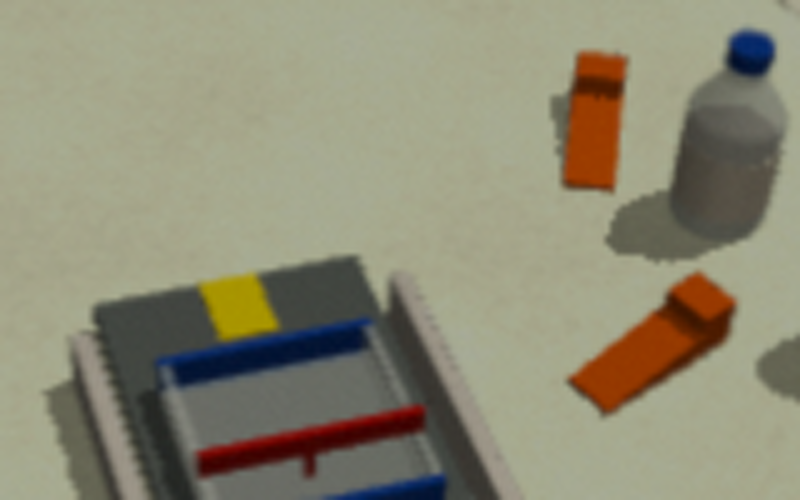

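The scene crop agrees with this: wedge B lies flat at crop (598,120), its thin end pointing towards the stand, and the bottle is clear of it at (730,150). Block centre (0.447,0.299) at yaw −11.2°; lip middle (0.641,0.037), stand yaw 14°, measured lip 164 mm against 170 mm. The tool is already almost lined up, so I'll move above the block.

```bash

python3 -m crank '[{"x":-0.0152,"y":0.0242,"z":0,"claw":-1},{"x":-0.0304,"y":0.0484,"z":0,"claw":-1},{"x":-0.0456,"y":0.0726,"z":0,"claw":-1},{"x":-0.0608,"y":0.0968,"z":0,"claw":-1},{"x":-0.076,"y":0.121,"z":0,"claw":-1}]' 25
python3 -m crank '[{"x":-0.0152,"y":0.0242,"z":0,"claw":-1},{"x":-0.0304,"y":0.0484,"z":0,"claw":-1},{"x":-0.0456,"y":0.0726,"z":0,"claw":-1},{"x":-0.0608,"y":0.0968,"z":0,"claw":-1},{"x":-0.076,"y":0.121,"z":0,"claw":-1}]'
python3 -m crank '[{"x":-0.0154,"y":0.0242,"z":0.02,"az":-0.004,"claw":-1},{"x":-0.0308,"y":0.0484,"z":0.04,"az":-0.008,"claw":-1},{"x":-0.0462,"y":0.0726,"z":0.06,"az":-0.012,"claw":-1},{"x":-0.077,"y":0.121,"z":0.08,"az":-0.021,"claw":-1},{"x":-0.077,"y":0.121,"z":0.1,"az":-0.021,"claw":-1}]'
python3 - <<'E'
from h import *
import pickle
c=camera("wrist"); pickle.dump(c,open("cw.pkl","wb")); cv2.imwrite("pics/w1.png",cv2.convertScaleAbs(c["color"],alpha=1.3))
s=r.read_state(); Rm=rot(s["eef_rot"]);print(s["ee_pos"],Rm.round(3).tolist(),c["eye"])
E
```

```text
[0.14772003 0.60701815 0.2219456 ] [[0.236, 0.972, -0.0], [0.972, -0.236, -0.001], [-0.001, 0.0, -1.0]] [0.07337628 0.62462667 0.38357984]schema error: expected keys x, y, z, ax, ay, az, claw
schema error: expected keys x, y, z, ax, ay, az, claw
schema error: expected keys x, y, z, ax, ay, az, claw
```

View pics/w1.png

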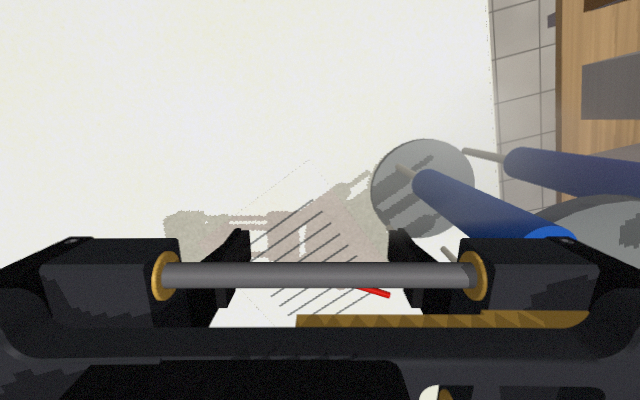

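The calls were refused because every row needs all seven keys, so nothing moved and the wrist picture only shows the start pose (fingers near (240,265) and (400,265) over the paper). I'll resend them with full rows.

```bash

python3 -m crank '[{"x":-0.0152,"y":0.0242,"z":0,"ax":0,"ay":0,"az":0,"claw":-1},{"x":-0.0304,"y":0.0484,"z":0,"ax":0,"ay":0,"az":0,"claw":-1},{"x":-0.0456,"y":0.0726,"z":0,"ax":0,"ay":0,"az":0,"claw":-1},{"x":-0.0608,"y":0.0968,"z":0,"ax":0,"ay":0,"az":0,"claw":-1},{"x":-0.076,"y":0.121,"z":0,"ax":0,"ay":0,"az":0,"claw":-1}]' 25
python3 -m crank '[{"x":-0.0152,"y":0.0242,"z":0,"ax":0,"ay":0,"az":0,"claw":-1},{"x":-0.0304,"y":0.0484,"z":0,"ax":0,"ay":0,"az":0,"claw":-1},{"x":-0.0456,"y":0.0726,"z":0,"ax":0,"ay":0,"az":0,"claw":-1},{"x":-0.0608,"y":0.0968,"z":0,"ax":0,"ay":0,"az":0,"claw":-1},{"x":-0.076,"y":0.121,"z":0,"ax":0,"ay":0,"az":0,"claw":-1}]'
python3 -m crank '[{"x":-0.019,"y":0.03,"z":0.02,"ax":0,"ay":0,"az":-0.005,"claw":-1},{"x":-0.038,"y":0.06,"z":0.04,"ax":0,"ay":0,"az":-0.01,"claw":-1},{"x":-0.057,"y":0.09,"z":0.06,"ax":0,"ay":0,"az":-0.015,"claw":-1},{"x":-0.077,"y":0.121,"z":0.08,"ax":0,"ay":0,"az":-0.021,"claw":-1},{"x":-0.077,"y":0.121,"z":0.1,"ax":0,"ay":0,"az":-0.021,"claw":-1}]'
cat >> h.py <<'E'
def to(P,yaw):
    "shift in tool axes to TCP world P, az number to bring tool y to world yaw (deg)"
    s=r.read_state(); Rm=rot(s["eef_rot"]); y0=np.degrees(np.arctan2(Rm[1,1],Rm[0,1]))
    print("t",round(s["time"],2),"pos",np.round(s["ee_pos"],4),"yaw",y0.round(2),"tilt",np.degrees(np.arccos(-Rm[2,2])).round(2),"F",np.round(s["ft_force"],2),"w",round(s["width"],4))
    print(" shift",((np.array(P)-s["ee_pos"])@Rm).round(4),"az",round(-np.radians(yaw-y0)/2,4))
E
python3 -c "
from h import *
c=camera('wrist'); cv2.imwrite('pics/w2.png',cv2.convertScaleAbs(c['color'],alpha=1.1))
to([.4469,.2986,.007],-11.24)"
```

```text
time: 0.57
ee_pos: [0.2482, 0.5036, 0.2223]
eef_rot: [0.786, 0.618, -0.0, 0.0]
ft_force: [0.4, 0.6, 0.4]
width: 0.087
time: 0.98
ee_pos: [0.3477, 0.4011, 0.2224]
eef_rot: [0.786, 0.618, -0.0, -0.0]
ft_force: [-0.2, 0.0, -0.9]
width: 0.0868
time: 1.4
ee_pos: [0.4514, 0.292, 0.1218]
eef_rot: [0.776, 0.631, 0.0, 0.002]
ft_force: [0.7, -1.1, -0.0]
width: 0.0871
t 1.45 pos [0.4473 0.2937 0.1176] yaw -11.63 tilt 0.31 F [-3.38  0.09 -4.32] w 0.0869
 shift [ 0.0052 -0.0012  0.1106] az -0.0034
```

View pics/w2.png

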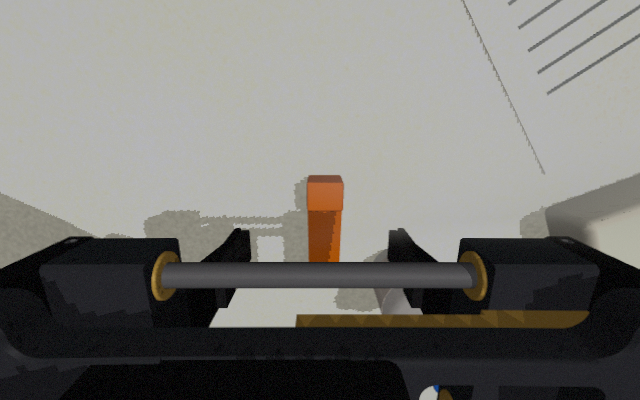

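The wedge's block is between the open fingers (block at u≈325, finger midline ≈320, edges parallel). I'll descend most of the way, then re-measure.

```bash

python3 -m crank '[{"x":0.002,"y":0,"z":0.02,"ax":0,"ay":0,"az":-0.002,"claw":-1},{"x":0.004,"y":0,"z":0.04,"ax":0,"ay":0,"az":-0.003,"claw":-1},{"x":0.004,"y":0,"z":0.06,"ax":0,"ay":0,"az":-0.003,"claw":-1},{"x":0.004,"y":0,"z":0.06,"ax":0,"ay":0,"az":-0.003,"claw":-1},{"x":0.004,"y":0,"z":0.06,"ax":0,"ay":0,"az":-0.003,"claw":-1}]'
python3 -c "
from h import *
to([.4469,.2986,.009],-11.24)"
```

```text
time: 1.87
ee_pos: [0.4464, 0.3029, 0.0624]
eef_rot: [0.771, 0.637, -0.001, -0.0]
ft_force: [-0.3, 0.0, 1.0]
width: 0.0867
t 1.87 pos [0.4464 0.3029 0.0624] yaw -10.89 tilt 0.11 F [-0.28  0.05  1.02] w 0.0867
 shift [-0.0041  0.0014  0.0534] az 0.003
```

```bash

python3 -m crank '[{"x":-0.004,"y":0.001,"z":0.02,"ax":0,"ay":0,"az":0.003,"claw":-1},{"x":-0.004,"y":0.001,"z":0.04,"ax":0,"ay":0,"az":0.003,"claw":-1},{"x":-0.004,"y":0.001,"z":0.053,"ax":0,"ay":0,"az":0.003,"claw":-1},{"x":-0.004,"y":0.001,"z":0.053,"ax":0,"ay":0,"az":0.003,"claw":-1},{"x":-0.004,"y":0.001,"z":0.053,"ax":0,"ay":0,"az":0.003,"claw":-1}]'
python3 -m crank '[{"x":0,"y":0,"z":0,"ax":0,"ay":0,"az":0,"claw":0.2},{"x":0,"y":0,"z":0,"ax":0,"ay":0,"az":0,"claw":0.6},{"x":0,"y":0,"z":0,"ax":0,"ay":0,"az":0,"claw":1},{"x":0,"y":0,"z":0,"ax":0,"ay":0,"az":0,"claw":1},{"x":0,"y":0,"z":0,"ax":0,"ay":0,"az":0,"claw":1}]' 25
python3 -m crank '[{"x":0,"y":0,"z":0,"ax":0,"ay":0,"az":0,"claw":1},{"x":0,"y":0,"z":0,"ax":0,"ay":0,"az":0,"claw":1},{"x":0,"y":0,"z":-0.01,"ax":0,"ay":0,"az":0,"claw":1},{"x":0,"y":0,"z":-0.03,"ax":0,"ay":0,"az":0,"claw":1},{"x":0,"y":0,"z":-0.03,"ax":0,"ay":0,"az":0,"claw":1}]'
python3 -c "
from h import *
to([.4469,.2986,.009],-11.24)"
```

```text
time: 2.28
ee_pos: [0.4477, 0.2993, 0.0108]
eef_rot: [0.773, 0.634, 0.0, -0.0]
ft_force: [-0.6, -0.6, 0.2]
width: 0.0867
time: 2.7
ee_pos: [0.4475, 0.299, 0.01]
eef_rot: [0.773, 0.634, 0.0, -0.0]
ft_force: [-1.4, -0.2, 0.1]
width: 0.0615
time: 3.12
ee_pos: [0.449, 0.2998, 0.0431]
eef_rot: [0.773, 0.634, 0.002, -0.0]
ft_force: [1.5, 0.1, 1.2]
width: 0.0282
t 3.12 pos [0.449  0.2998 0.0431] yaw -11.3 tilt 0.25 F [1.49 0.13 1.22] w 0.0282
 shift [-0.0017 -0.0019  0.0341] az -0.0005
```

The fingers close slowly (about 60 mm/s), so I lifted before they gripped: the width is 28 mm, under the block's 34 mm. I'll open, rise and check the wedge again.

```bash

python3 -m crank '[{"x":0,"y":0,"z":-0.01,"ax":0,"ay":0,"az":0,"claw":-1},{"x":0,"y":0,"z":-0.02,"ax":0,"ay":0,"az":0,"claw":-1},{"x":0,"y":-0.01,"z":-0.04,"ax":0,"ay":0,"az":0,"claw":-1},{"x":0,"y":-0.04,"z":-0.06,"ax":0,"ay":0,"az":0,"claw":-1},{"x":0,"y":-0.08,"z":-0.08,"ax":0,"ay":0,"az":0,"claw":-1}]'
python3 -m crank '[{"x":0,"y":-0.02,"z":0,"ax":0,"ay":0,"az":0,"claw":-1},{"x":0,"y":-0.02,"z":0,"ax":0,"ay":0,"az":0,"claw":-1},{"x":0,"y":-0.02,"z":0,"ax":0,"ay":0,"az":0,"claw":-1},{"x":0,"y":-0.02,"z":0,"ax":0,"ay":0,"az":0,"claw":-1},{"x":0,"y":-0.02,"z":0,"ax":0,"ay":0,"az":0,"claw":-1}]'
python3 -c "
from h import *
to([.4469,.2986,.009],-11.24)
import pickle
a=pickle.load(open('c0.pkl','rb'))['top']['color'];c=camera('top');b=c['color']
v=np.hstack([cv2.resize(q[205:305,150:250],None,fx=4,fy=4,interpolation=cv2.INTER_CUBIC) for q in(a,b)])
cv2.imwrite('pics/t2.png',cv2.convertScaleAbs(v,alpha=1.3))"
```

```text
time: 3.53
ee_pos: [0.3724, 0.313, 0.1196]
eef_rot: [0.774, 0.633, 0.0, 0.0]
ft_force: [-1.1, 1.6, -0.0]
width: 0.0541
time: 3.95
ee_pos: [0.3528, 0.3172, 0.1181]
eef_rot: [0.774, 0.634, -0.0, 0.0]
ft_force: [-0.3, -0.6, -0.8]
width: 0.0835
t 3.95 pos [0.3528 0.3172 0.1181] yaw -11.35 tilt 0.03 F [-0.27 -0.55 -0.84] w 0.0835
 shift [0.0004 0.0959 0.1091] az -0.001
```

View pics/t2.png

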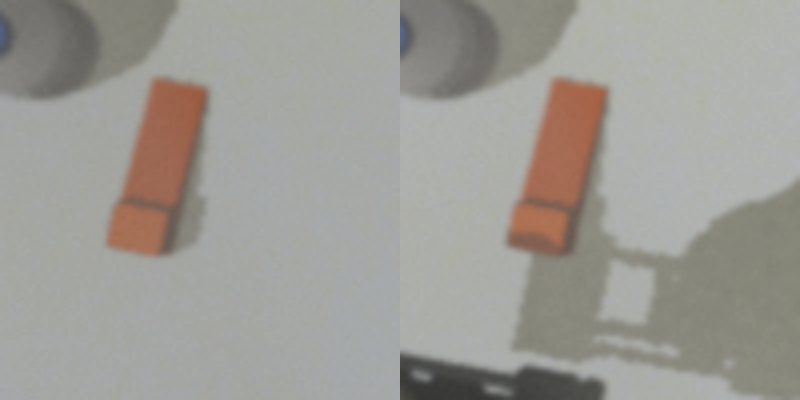

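The wedge hasn't moved; its outline is the same in both halves, with the block at (140,228) and (540,228). I'll go back down and give the fingers time to close fully.

```bash

python3 -m crank '[{"x":0,"y":0.03,"z":0,"ax":0,"ay":0,"az":-0.001,"claw":-1},{"x":0,"y":0.06,"z":0,"ax":0,"ay":0,"az":-0.001,"claw":-1},{"x":0,"y":0.096,"z":0.01,"ax":0,"ay":0,"az":-0.001,"claw":-1},{"x":0,"y":0.096,"z":0.03,"ax":0,"ay":0,"az":-0.001,"claw":-1},{"x":0,"y":0.096,"z":0.06,"ax":0,"ay":0,"az":-0.001,"claw":-1}]'
python3 -m crank '[{"x":0,"y":0,"z":0.02,"ax":0,"ay":0,"az":0,"claw":-1},{"x":0,"y":0,"z":0.04,"ax":0,"ay":0,"az":0,"claw":-1},{"x":0,"y":0,"z":0.049,"ax":0,"ay":0,"az":0,"claw":-1},{"x":0,"y":0,"z":0.049,"ax":0,"ay":0,"az":0,"claw":-1},{"x":0,"y":0,"z":0.049,"ax":0,"ay":0,"az":0,"claw":0}]'
python3 -m crank '[{"x":0,"y":0,"z":0,"ax":0,"ay":0,"az":0,"claw":0.5},{"x":0,"y":0,"z":0,"ax":0,"ay":0,"az":0,"claw":1},{"x":0,"y":0,"z":0,"ax":0,"ay":0,"az":0,"claw":1},{"x":0,"y":0,"z":0,"ax":0,"ay":0,"az":0,"claw":1},{"x":0,"y":0,"z":0,"ax":0,"ay":0,"az":0,"claw":1}]' 25
python3 -m crank '[{"x":0,"y":0,"z":0,"ax":0,"ay":0,"az":0,"claw":1},{"x":0,"y":0,"z":0,"ax":0,"ay":0,"az":0,"claw":1},{"x":0,"y":0,"z":0,"ax":0,"ay":0,"az":0,"claw":1},{"x":0,"y":0,"z":0,"ax":0,"ay":0,"az":0,"claw":1},{"x":0,"y":0,"z":0,"ax":0,"ay":0,"az":0,"claw":1}]' 25
python3 -m crank '[{"x":0,"y":0,"z":0,"ax":0,"ay":0,"az":0,"claw":1},{"x":0,"y":0,"z":0,"ax":0,"ay":0,"az":0,"claw":1},{"x":0,"y":0,"z":0,"ax":0,"ay":0,"az":0,"claw":1},{"x":0,"y":0,"z":0,"ax":0,"ay":0,"az":0,"claw":1},{"x":0,"y":0,"z":0,"ax":0,"ay":0,"az":0,"claw":1}]' 25
python3 -c "
from h import *
to([.4469,.2986,.009],-11.24)"
```

```text
time: 4.42
ee_pos: [0.4501, 0.2982, 0.059]
eef_rot: [0.774, 0.633, 0.002, 0.001]
ft_force: [-0.1, 1.4, 0.3]
width: 0.0869
time: 4.83
ee_pos: [0.4465, 0.2987, 0.0093]
eef_rot: [0.773, 0.635, -0.0, 0.0]
ft_force: [-0.8, -0.6, 1.0]
width: 0.0846
time: 5.25
ee_pos: [0.4463, 0.2992, 0.0097]
eef_rot: [0.773, 0.635, 0.0, -0.0]
ft_force: [0.8, -0.1, 0.0]
width: 0.0552
time: 5.67
ee_pos: [0.4461, 0.299, 0.0092]
eef_rot: [0.773, 0.635, -0.0, -0.0]
ft_force: [-0.0, -0.5, 1.1]
width: 0.0338
time: 6.08
ee_pos: [0.4461, 0.299, 0.0092]
eef_rot: [0.773, 0.635, 0.0, -0.0]
ft_force: [-0.3, -1.3, 0.6]
width: 0.0339
t 6.08 pos [0.4461 0.299  0.0092] yaw -11.16 tilt 0.01 F [-0.27 -1.3   0.63] w 0.0339
 shift [-0.0002  0.0009  0.0002] az 0.0007
```

It's gripped at 33.9 mm. Now I'll lift and carry it to a point 25 mm short of the lip, turned to the stand's yaw.

```bash

python3 -m crank '[{"x":0,"y":0,"z":-0.03,"ax":0,"ay":0,"az":0,"claw":1},{"x":-0.03,"y":0.015,"z":-0.05,"ax":0,"ay":0,"az":0,"claw":1},{"x":-0.06,"y":0.03,"z":-0.05,"ax":0,"ay":0,"az":0,"claw":1},{"x":-0.09,"y":0.045,"z":-0.05,"ax":0,"ay":0,"az":0,"claw":1},{"x":-0.12,"y":0.06,"z":-0.05,"ax":0,"ay":0,"az":0,"claw":1}]' 25
python3 -m crank '[{"x":-0.03,"y":0.015,"z":0,"ax":0,"ay":0,"az":-0.044,"claw":1},{"x":-0.06,"y":0.03,"z":0,"ax":0,"ay":0,"az":-0.088,"claw":1},{"x":-0.09,"y":0.045,"z":0,"ax":0,"ay":0,"az":-0.132,"claw":1},{"x":-0.12,"y":0.06,"z":0,"ax":0,"ay":0,"az":-0.176,"claw":1},{"x":-0.148,"y":0.077,"z":0,"ax":0,"ay":0,"az":-0.22,"claw":1}]' 25
python3 -m crank '[{"x":0,"y":0,"z":0,"ax":0,"ay":0,"az":0,"claw":1},{"x":0,"y":0,"z":0,"ax":0,"ay":0,"az":0,"claw":1},{"x":0,"y":0,"z":0,"ax":0,"ay":0,"az":0,"claw":1},{"x":0,"y":0,"z":0,"ax":0,"ay":0,"az":0,"claw":1},{"x":0,"y":0,"z":0,"ax":0,"ay":0,"az":0,"claw":1}]' 25
python3 -c "
from h import *
to([.5286,.0093,.0097],14.0)"
```

```text
time: 6.5
ee_pos: [0.4821, 0.1684, 0.0596]
eef_rot: [0.772, 0.635, 0.0, 0.0]
ft_force: [0.1, 0.1, -0.1]
width: 0.0341
time: 6.92
ee_pos: [0.5285, 0.0076, 0.0591]
eef_rot: [0.614, 0.79, -0.0, -0.0]
ft_force: [0.9, 0.7, -0.9]
width: 0.034
time: 7.33
ee_pos: [0.5284, 0.011, 0.059]
eef_rot: [0.615, 0.789, 0.0, -0.0]
ft_force: [-0.1, -0.3, -0.6]
width: 0.0342
t 7.33 pos [0.5284 0.011  0.059 ] yaw 14.14 tilt 0.03 F [-0.06 -0.27 -0.56] w 0.0342
 shift [-0.0017 -0.0002  0.0493] az 0.0012
```

```bash

python3 -m crank '[{"x":-0.0015,"y":0,"z":0.015,"ax":0,"ay":0,"az":0.001,"claw":1},{"x":-0.0015,"y":0,"z":0.03,"ax":0,"ay":0,"az":0.001,"claw":1},{"x":-0.0015,"y":0,"z":0.04,"ax":0,"ay":0,"az":0.001,"claw":1},{"x":-0.0015,"y":0,"z":0.049,"ax":0,"ay":0,"az":0.001,"claw":1},{"x":-0.0015,"y":0,"z":0.049,"ax":0,"ay":0,"az":0.001,"claw":1}]' 25
python3 -c "
from h import *
to([.5286,.0093,.0092],14.0)
b=camera('top')['color'][100:240,220:360];c=camera('scene')['color'][180:280,300:420]
cv2.imwrite('pics/t3.png',cv2.convertScaleAbs(np.hstack([cv2.resize(b,(400,400),interpolation=cv2.INTER_CUBIC),cv2.resize(c,(400,400),interpolation=cv2.INTER_CUBIC)]),alpha=1.3))"
```

```text
time: 7.75
ee_pos: [0.5286, 0.0086, 0.009]
eef_rot: [0.616, 0.788, -0.0, -0.0]
ft_force: [-0.6, 0.2, -0.8]
width: 0.0336
t 7.75 pos [0.5286 0.0086 0.009 ] yaw 13.98 tilt 0.07 F [-0.61  0.23 -0.77] w 0.0336
 shift [ 0.0006  0.0002 -0.0002] az -0.0002
```

View pics/t3.png

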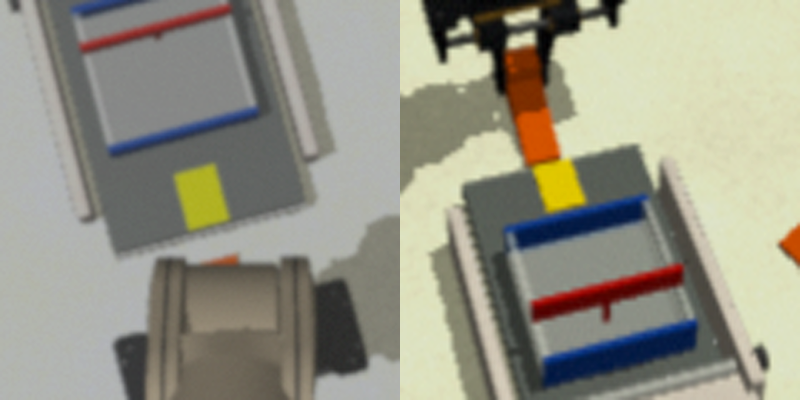

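The tip's right corner shows at left crop (238,257). The mark axis extended down ends near (215,256), so with a 17 mm half width the wedge is centred within about 2 mm. In the right crop it lies straight in line with the yellow mark (558,185). I'll advance 30 mm, then search for contact with the grip at 3 N, so the wedge slips in the pads before the plate can be overloaded.

```bash

python3 -m crank '[{"x":0,"y":0.006,"z":0,"ax":0,"ay":0,"az":0,"claw":1},{"x":0,"y":0.012,"z":0,"ax":0,"ay":0,"az":0,"claw":1},{"x":0,"y":0.018,"z":0,"ax":0,"ay":0,"az":0,"claw":1},{"x":0,"y":0.024,"z":0,"ax":0,"ay":0,"az":0,"claw":1},{"x":0,"y":0.029,"z":0,"ax":0,"ay":0,"az":0,"claw":1}]' 25
python3 -m crank '[{"x":0,"y":0,"z":0,"ax":0,"ay":0,"az":0,"claw":1},{"x":0,"y":0,"z":0,"ax":0,"ay":0,"az":0,"claw":1},{"x":0,"y":0,"z":0,"ax":0,"ay":0,"az":0,"claw":1},{"x":0,"y":0,"z":0,"ax":0,"ay":0,"az":0,"claw":1},{"x":0,"y":0,"z":0,"ax":0,"ay":0,"az":0,"claw":1}]' 3
python3 -m crank '[{"x":0,"y":0.001,"z":0,"ax":0,"ay":0,"az":0,"claw":1},{"x":0,"y":0.002,"z":0,"ax":0,"ay":0,"az":0,"claw":1},{"x":0,"y":0.003,"z":0,"ax":0,"ay":0,"az":0,"claw":1},{"x":0,"y":0.004,"z":0,"ax":0,"ay":0,"az":0,"claw":1},{"x":0,"y":0.005,"z":0,"ax":0,"ay":0,"az":0,"claw":1}]' 3
python3 -c "
from h import *
to([.5286,.0093,.0092],14.0)"
```

```text
time: 8.27
ee_pos: [0.5582, 0.0154, 0.0103]
eef_rot: [0.616, 0.788, 0.0, 0.0]
ft_force: [-0.9, -0.8, 0.5]
width: 0.0341
time: 8.68
ee_pos: [0.5569, 0.015, 0.0101]
eef_rot: [0.616, 0.788, -0.0, -0.0]
ft_force: [0.7, -0.1, -0.4]
width: 0.0341
time: 9.1
ee_pos: [0.5622, 0.0163, 0.0102]
eef_rot: [0.616, 0.788, 0.0, -0.0]
ft_force: [-0.4, 0.6, -0.8]
width: 0.034
t 9.1 pos [0.5622 0.0163 0.0102] yaw 13.93 tilt 0.01 F [-0.38  0.63 -0.77] w 0.034
 shift [ 0.0013 -0.0343  0.001 ] az -0.0006
```

```bash

python3 -m crank '[{"x":0,"y":0.001,"z":0.0006,"ax":0,"ay":0,"az":0,"claw":1},{"x":0,"y":0.002,"z":0.0008,"ax":0,"ay":0,"az":0,"claw":1},{"x":0,"y":0.003,"z":0.0008,"ax":0,"ay":0,"az":0,"claw":1},{"x":0,"y":0.004,"z":0.0008,"ax":0,"ay":0,"az":0,"claw":1},{"x":0,"y":0.005,"z":0.0008,"ax":0,"ay":0,"az":0,"claw":1}]' 3
python3 -m crank '[{"x":0,"y":0.001,"z":0,"ax":0,"ay":0,"az":0,"claw":1},{"x":0,"y":0.002,"z":0,"ax":0,"ay":0,"az":0,"claw":1},{"x":0,"y":0.003,"z":0,"ax":0,"ay":0,"az":0,"claw":1},{"x":0,"y":0.004,"z":0,"ax":0,"ay":0,"az":0,"claw":1},{"x":0,"y":0.005,"z":0,"ax":0,"ay":0,"az":0,"claw":1}]' 3
python3 -c "
from h import *
to([.5286,.0093,.0092],14.0)"
```

```text
time: 9.52
ee_pos: [0.567, 0.0175, 0.0093]
eef_rot: [0.616, 0.788, 0.0, -0.0]
ft_force: [0.3, 0.1, -1.0]
width: 0.034
time: 9.93
ee_pos: [0.5717, 0.0187, 0.0093]
eef_rot: [0.616, 0.788, -0.0, -0.0]
ft_force: [-2.0, -0.1, -1.6]
width: 0.0343
t 9.93 pos [0.5717 0.0187 0.0093] yaw 13.93 tilt 0.02 F [-2.   -0.08 -1.57] w 0.0343
 shift [ 0.0013 -0.0441  0.0001] az -0.0006
```

```bash

python3 -m crank '[{"x":0,"y":0,"z":0,"ax":0,"ay":0,"az":0,"claw":1},{"x":0,"y":0.0005,"z":0,"ax":0,"ay":0,"az":0,"claw":1},{"x":0,"y":0.001,"z":0,"ax":0,"ay":0,"az":0,"claw":1},{"x":0,"y":0.0015,"z":0,"ax":0,"ay":0,"az":0,"claw":1},{"x":0,"y":0.002,"z":0,"ax":0,"ay":0,"az":0,"claw":1}]' 3
python3 -c "
from h import *
F=[]
for _ in range(6): camera('wrist'); F.append(r.read_state()['ft_force'])
print(np.mean(F,0).round(2),np.std(F,0).round(2))
to([.5286,.0093,.0092],14.0)"
```

```text
time: 10.35
ee_pos: [0.5729, 0.0189, 0.009]
eef_rot: [0.616, 0.788, -0.001, -0.001]
ft_force: [-3.9, -1.1, -0.3]
width: 0.0337
[-3.99 -1.08 -0.74] [0.58 0.64 0.5 ]
t 10.65 pos [0.5735 0.0191 0.0092] yaw 13.93 tilt 0.02 F [-3.2  -1.38 -0.66] w 0.0339
 shift [ 0.0013 -0.0459  0.0001] az -0.0006
```

It's in contact at about −4.1 N along the push axis. The tip is roughly 21 mm under the lip, so the gap is about 9 mm, which fits the 6–16 mm given. I'll let go, move behind the block, shut the fingers and push level on its back face.

```bash

python3 -m crank '[{"x":0,"y":0,"z":0,"ax":0,"ay":0,"az":0,"claw":0},{"x":0,"y":0,"z":0,"ax":0,"ay":0,"az":0,"claw":0},{"x":0,"y":0,"z":0,"ax":0,"ay":0,"az":0,"claw":0},{"x":0,"y":0,"z":0,"ax":0,"ay":0,"az":0,"claw":0},{"x":0,"y":0,"z":0,"ax":0,"ay":0,"az":0,"claw":-0.2}]' 10
python3 -m crank '[{"x":0,"y":0,"z":-0.02,"ax":0,"ay":0,"az":0,"claw":-0.2},{"x":0,"y":-0.01,"z":-0.04,"ax":0,"ay":0,"az":0,"claw":-0.2},{"x":0,"y":-0.03,"z":-0.04,"ax":0,"ay":0,"az":0,"claw":1},{"x":0,"y":-0.045,"z":-0.04,"ax":0,"ay":0,"az":0,"claw":1},{"x":0,"y":-0.045,"z":-0.04,"ax":0,"ay":0,"az":0,"claw":1}]' 20
python3 -m crank '[{"x":0,"y":0,"z":0,"ax":0,"ay":0,"az":0,"claw":1},{"x":0,"y":0,"z":0,"ax":0,"ay":0,"az":0,"claw":1},{"x":0,"y":0,"z":0,"ax":0,"ay":0,"az":0,"claw":1},{"x":0,"y":0,"z":0.02,"ax":0,"ay":0,"az":0,"claw":1},{"x":0,"y":0,"z":0.038,"ax":0,"ay":0,"az":0,"claw":1}]'
python3 -m crank '[{"x":0,"y":0,"z":0,"ax":0,"ay":0,"az":0,"claw":1},{"x":0,"y":0,"z":0,"ax":0,"ay":0,"az":0,"claw":1},{"x":0,"y":0,"z":0,"ax":0,"ay":0,"az":0,"claw":1},{"x":0,"y":0,"z":0,"ax":0,"ay":0,"az":0,"claw":1},{"x":0,"y":0,"z":0,"ax":0,"ay":0,"az":0,"claw":1}]'
python3 -c "
from h import *
F=[]
for _ in range(5): camera('wrist'); F.append(r.read_state()['ft_force'])
print(np.mean(F,0).round(2),np.std(F,0).round(2))
to([.5735,.0191,.0112],14.0)
b=camera('top')['color'][100:240,220:360];c=camera('scene')['color'][160:260,310:430]
cv2.imwrite('pics/t4.png',cv2.convertScaleAbs(np.hstack([cv2.resize(b,(400,400),interpolation=cv2.INTER_CUBIC),cv2.resize(c,(400,400),interpolation=cv2.INTER_CUBIC)]),alpha=1.3))"
```

```text
time: 11.07
ee_pos: [0.5741, 0.0193, 0.0096]
eef_rot: [0.616, 0.788, 0.0, 0.0]
ft_force: [-0.5, -0.2, 0.8]
width: 0.0455
time: 11.48
ee_pos: [0.528, 0.0074, 0.0495]
eef_rot: [0.617, 0.787, -0.0, -0.0]
ft_force: [0.4, -0.2, -0.7]
width: 0.0394
time: 11.9
ee_pos: [0.5314, 0.0087, 0.0114]
eef_rot: [0.616, 0.788, 0.001, 0.001]
ft_force: [0.4, 0.0, -0.5]
width: 0.0068
time: 12.32
ee_pos: [0.5307, 0.0084, 0.0123]
eef_rot: [0.616, 0.788, 0.001, 0.0]
ft_force: [0.1, 0.3, 0.2]
width: 0.0004
[0.49 0.15 0.52] [0.49 0.33 0.31]
t 12.57 pos [0.5301 0.0084 0.0116] yaw 13.93 tilt 0.03 F [0.19 0.74 1.08] w 0.0007
 shift [-0.      0.0447  0.0005] az -0.0006
```

View pics/t4.png

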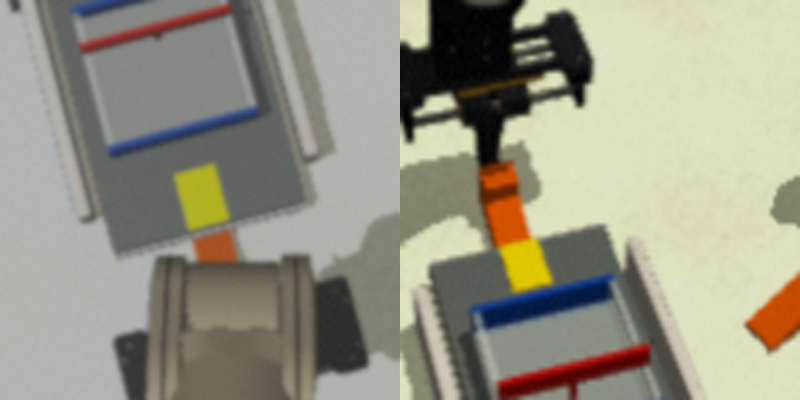

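The wedge lies square at the mark: its edges are 194–238 at row 245 of the left crop, against a mark axis of about 212, so roughly 1.5 mm off centre. The shut fingers are right behind the block (crop right (490,150)). Now I'll push gradually.

```bash

python3 -m crank '[{"x":0,"y":0.004,"z":0,"ax":0,"ay":0,"az":0,"claw":1},{"x":0,"y":0.008,"z":0,"ax":0,"ay":0,"az":0,"claw":1},{"x":0,"y":0.012,"z":0,"ax":0,"ay":0,"az":0,"claw":1},{"x":0,"y":0.014,"z":0,"ax":0,"ay":0,"az":0,"claw":1},{"x":0,"y":0.015,"z":0,"ax":0,"ay":0,"az":0,"claw":1}]'
python3 -m crank '[{"x":0,"y":0.0005,"z":0,"ax":0,"ay":0,"az":0,"claw":1},{"x":0,"y":0.001,"z":0,"ax":0,"ay":0,"az":0,"claw":1},{"x":0,"y":0.0015,"z":0,"ax":0,"ay":0,"az":0,"claw":1},{"x":0,"y":0.002,"z":0,"ax":0,"ay":0,"az":0,"claw":1},{"x":0,"y":0.002,"z":0,"ax":0,"ay":0,"az":0,"claw":1}]'
python3 -m crank '[{"x":0,"y":0.0005,"z":0,"ax":0,"ay":0,"az":0,"claw":1},{"x":0,"y":0.001,"z":0,"ax":0,"ay":0,"az":0,"claw":1},{"x":0,"y":0.001,"z":0,"ax":0,"ay":0,"az":0,"claw":1},{"x":0,"y":0.001,"z":0,"ax":0,"ay":0,"az":0,"claw":1},{"x":0,"y":0.001,"z":0,"ax":0,"ay":0,"az":0,"claw":1}]'
cat > f.py <<'E'
from h import *
F=[];P=[]
for _ in range(6): camera('wrist'); s=r.read_state(); F.append(s['ft_force']); P.append(s['ee_pos'])
u=np.array([.97,.242,0]); print("axial",(np.array(F)@u).round(1),"mean",(np.mean(F,0)@u).round(2),"F",np.mean(F,0).round(2),"along",((np.mean(P,0)-[.641,.0373,0])@u*1e3).round(2),"t",s["time"])
E
python3 f.py
```

```text
time: 13.08
ee_pos: [0.545, 0.0121, 0.0113]
eef_rot: [0.616, 0.788, 0.0, 0.0]
ft_force: [-0.2, -0.5, 0.5]
width: 0.0003
time: 13.5
ee_pos: [0.5465, 0.0124, 0.0114]
eef_rot: [0.616, 0.788, 0.0, -0.0]
ft_force: [-0.8, 0.0, 0.3]
width: 0.0007
time: 13.92
ee_pos: [0.5474, 0.0127, 0.0113]
eef_rot: [0.616, 0.788, 0.0, -0.0]
ft_force: [0.5, -0.1, 0.1]
width: 0.0006
axial [ 0.4 -0.7  0.2 -1.1  0.3 -0.8] mean -0.29 F [-0.26 -0.13  0.24] along -96.71 t 14.2167
```

```bash

python3 -m crank '[{"x":0,"y":0.0005,"z":0,"ax":0,"ay":0,"az":0,"claw":1},{"x":0,"y":0.001,"z":0,"ax":0,"ay":0,"az":0,"claw":1},{"x":0,"y":0.001,"z":0,"ax":0,"ay":0,"az":0,"claw":1},{"x":0,"y":0.001,"z":0,"ax":0,"ay":0,"az":0,"claw":1},{"x":0,"y":0.001,"z":0,"ax":0,"ay":0,"az":0,"claw":1}]'
python3 -m crank '[{"x":0,"y":0.0005,"z":0,"ax":0,"ay":0,"az":0,"claw":1},{"x":0,"y":0.001,"z":0,"ax":0,"ay":0,"az":0,"claw":1},{"x":0,"y":0.001,"z":0,"ax":0,"ay":0,"az":0,"claw":1},{"x":0,"y":0.001,"z":0,"ax":0,"ay":0,"az":0,"claw":1},{"x":0,"y":0.001,"z":0,"ax":0,"ay":0,"az":0,"claw":1}]'
python3 f.py
```

```text
time: 14.63
ee_pos: [0.5481, 0.0128, 0.0113]
eef_rot: [0.616, 0.788, -0.0, -0.0]
ft_force: [-3.2, 0.0, 1.3]
width: 0.0006
time: 15.05
ee_pos: [0.5486, 0.0129, 0.0112]
eef_rot: [0.616, 0.788, -0.001, -0.001]
ft_force: [-6.4, -2.0, 4.7]
width: 0.0002
axial [-6.8 -5.5 -5.9 -6.8 -5.4 -6.2] mean -6.11 F [-6.01 -1.18  4.95] along -95.52 t 15.35
```

The axial push is 6 N, but there is also 5 N upward on the tool: the fingers are dragging down on the block. I'll raise the tool about 0.4 mm to relieve that while pushing on.

```bash

python3 -m crank '[{"x":0,"y":0,"z":-0.0002,"ax":0,"ay":0,"az":0,"claw":1},{"x":0,"y":0,"z":-0.0004,"ax":0,"ay":0,"az":0,"claw":1},{"x":0,"y":0.0003,"z":-0.0004,"ax":0,"ay":0,"az":0,"claw":1},{"x":0,"y":0.0005,"z":-0.0004,"ax":0,"ay":0,"az":0,"claw":1},{"x":0,"y":0.0005,"z":-0.0004,"ax":0,"ay":0,"az":0,"claw":1}]'
python3 f.py
```

```text
time: 15.77
ee_pos: [0.5488, 0.013, 0.0113]
eef_rot: [0.616, 0.788, -0.001, -0.001]
ft_force: [-6.2, -0.9, 1.2]
width: 0.0
axial [-6.9 -6.8 -6.8 -6.6 -7.2 -6.5] mean -6.81 F [-6.63 -1.55  1.07] along -95.27 t 16.0667
```

```bash

python3 -m crank '[{"x":0,"y":0.0003,"z":-0.0001,"ax":0,"ay":0,"az":0,"claw":1},{"x":0,"y":0.0006,"z":-0.0003,"ax":0,"ay":0,"az":0,"claw":1},{"x":0,"y":0.0008,"z":-0.0003,"ax":0,"ay":0,"az":0,"claw":1},{"x":0,"y":0.0008,"z":-0.0003,"ax":0,"ay":0,"az":0,"claw":1},{"x":0,"y":0.0008,"z":-0.0003,"ax":0,"ay":0,"az":0,"claw":1}]'
python3 f.py
```

```text
time: 16.48
ee_pos: [0.5491, 0.0131, 0.0113]
eef_rot: [0.616, 0.788, -0.001, -0.001]
ft_force: [-7.9, -1.9, -0.1]
width: 0.0003
axial [-7.9 -7.8 -7.4 -7.  -8.1 -6.8] mean -7.5 F [-7.28 -1.83  0.84] along -95.01 t 16.7833
```

```bash

python3 -m crank '[{"x":0,"y":0.0003,"z":0,"ax":0,"ay":0,"az":0,"claw":1},{"x":0,"y":0.0006,"z":-0.0001,"ax":0,"ay":0,"az":0,"claw":1},{"x":0,"y":0.0009,"z":-0.0002,"ax":0,"ay":0,"az":0,"claw":1},{"x":0,"y":0.0012,"z":-0.0003,"ax":0,"ay":0,"az":0,"claw":1},{"x":0,"y":0.0012,"z":-0.0003,"ax":0,"ay":0,"az":0,"claw":1}]'
python3 f.py
```

```text
time: 17.2
ee_pos: [0.5495, 0.0131, 0.0113]
eef_rot: [0.616, 0.788, -0.002, -0.002]
ft_force: [-9.9, -1.3, 1.3]
width: 0.0007
axial [-10.7  -9.7 -10.1 -10.2  -9.6  -9.4] mean -9.97 F [-9.63 -2.59  1.18] along -94.61 t 17.5
```

```bash

python3 -m crank '[{"x":0,"y":0.0003,"z":0,"ax":0,"ay":0,"az":0,"claw":1},{"x":0,"y":0.0006,"z":-0.0001,"ax":0,"ay":0,"az":0,"claw":1},{"x":0,"y":0.0009,"z":-0.0002,"ax":0,"ay":0,"az":0,"claw":1},{"x":0,"y":0.001,"z":-0.0003,"ax":0,"ay":0,"az":0,"claw":1},{"x":0,"y":0.001,"z":-0.0003,"ax":0,"ay":0,"az":0,"claw":1}]'
python3 f.py
```

```text
time: 17.92
ee_pos: [0.5498, 0.0132, 0.0113]
eef_rot: [0.616, 0.787, -0.002, -0.002]
ft_force: [-11.8, -3.1, 1.8]
width: 0.0005
axial [-12.1 -12.6 -12.8 -11.6 -12.8 -12.6] mean -12.43 F [-12.05  -3.05   2.26] along -94.34 t 18.2167
```

The push has reached 12.4 N axial, with only 2 N vertical. I'll back straight off, rise clear and check.

```bash

python3 -m crank '[{"x":0,"y":-0.002,"z":0,"ax":0,"ay":0,"az":0,"claw":1},{"x":0,"y":-0.006,"z":0,"ax":0,"ay":0,"az":0,"claw":1},{"x":0,"y":-0.015,"z":0,"ax":0,"ay":0,"az":0,"claw":1},{"x":0,"y":-0.03,"z":-0.01,"ax":0,"ay":0,"az":0,"claw":1},{"x":0,"y":-0.05,"z":-0.03,"ax":0,"ay":0,"az":0,"claw":1}]'
python3 -m crank '[{"x":0,"y":-0.02,"z":-0.03,"ax":0,"ay":0,"az":0,"claw":1},{"x":0,"y":-0.04,"z":-0.06,"ax":0,"ay":0,"az":0,"claw":1},{"x":0,"y":-0.06,"z":-0.09,"ax":0,"ay":0,"az":0,"claw":1},{"x":0,"y":-0.07,"z":-0.12,"ax":0,"ay":0,"az":0,"claw":1},{"x":0,"y":-0.07,"z":-0.12,"ax":0,"ay":0,"az":0,"claw":1}]'
python3 -c "
from h import *
import pickle
to([.5,.0,.2],14.0)
t=camera('top');s=camera('scene');pickle.dump((t,s),open('c1.pkl','wb'))
b=t['color'][140:240,240:340];c=s['color'][160:260,310:410]
cv2.imwrite('pics/t5.png',cv2.convertScaleAbs(np.hstack([cv2.resize(b,(400,400),interpolation=cv2.INTER_CUBIC),cv2.resize(c,(400,400),interpolation=cv2.INTER_CUBIC)]),alpha=1.3))
a=pickle.load(open('c0.pkl','rb'))
for q,n in((t,'top'),(s,'scene')):
    d=cv2.absdiff(a[n]['color'],q['color']).max(2)
    for nm,x,y in (('tipbox',437,257),('bottle',155,213),('rack',466,207),('jar',136,161),('timer',471,158)) if n=='top' else (('tipbox',245,180),('bottle',446,193),('rack',216,205),('jar',471,228),('timer',202,235)): print(n,nm,np.percentile(d[y-14:y+14,x-14:x+14],98))
"
```

```text
time: 18.63
ee_pos: [0.5031, 0.0021, 0.0415]
eef_rot: [0.616, 0.788, -0.001, -0.0]
ft_force: [-0.8, -0.5, 1.1]
width: 0.0004
time: 19.05
ee_pos: [0.4376, -0.0154, 0.1683]
eef_rot: [0.617, 0.787, 0.004, 0.003]
ft_force: [1.1, -0.2, 0.3]
width: 0.0008
t 19.05 pos [ 0.4376 -0.0154  0.1683] yaw 13.87 tilt 0.55 F [ 1.14 -0.2   0.31] w 0.0008
 shift [-0.      0.0646 -0.0311] az -0.0011
top tipbox 39.0
top bottle 9.0
top rack 8.0
top jar 9.0
top timer 9.0
scene tipbox 62.0
scene bottle 4.0
scene rack 4.0
scene jar 5.0
scene timer 4.0
```

View pics/t5.png

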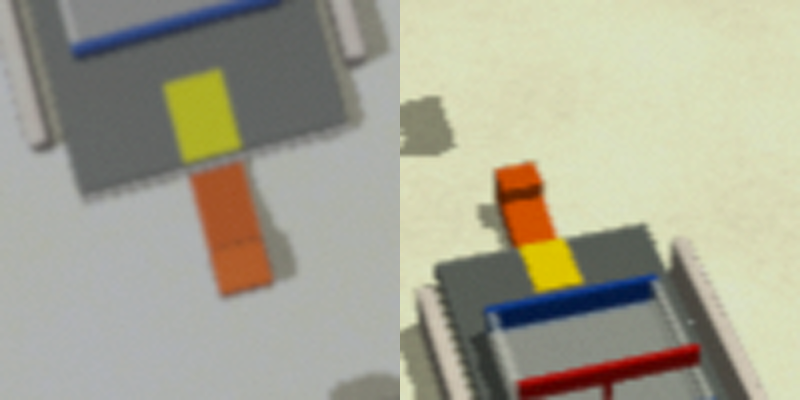

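The wedge is square under the lip at the mark: block at left crop (242,268), entering the lip at (217,168), with the mark's front middle at (210,157). It didn't spring back. A last numeric check will fit the wedge's pose and see whether the tipbox difference is only the arm's shadow.

```bash
python3 - <<'E'
from h import *
import pickle
from scipy.optimize import least_squares
t,s=pickle.load(open("c1.pkl","rb")); a=pickle.load(open("c0.pkl","rb"))
ob=np.array([(212,248),(263,236),(222,296),(272,284)])/4+[239.625,139.625]
mod=np.array([[14,17,36],[14,-17,36],[-14,17,36],[-14,-17,36]])/1e3
def W(p):
    return R.from_euler('z',p[2]).apply(mod)+[p[0],p[1],0]
q=least_squares(lambda p:(w2pix(t,W(p))-ob).ravel(),[.57,.02,.24]); x=q.x
tip=x[:2]+.09*np.array([np.cos(x[2]),np.sin(x[2])]); a0=np.radians(14); u=np.array([[np.cos(a0),np.sin(a0)],[-np.sin(a0),np.cos(a0)]])
print("wedge",x[:2].round(4),np.degrees(x[2]).round(1),"res",np.abs(q.fun).max().round(2),"tip in stand mm",(u@(tip-[.641,.0373])*1e3).round(1))
for n,im1 in(("top",t),("scene",s)):
    e=[cv2.Canny(cv2.cvtColor(i["color"],cv2.COLOR_BGR2GRAY),40,100) for i in(a[n],im1)]
    c=(437,257) if n=="top" else (245,180)
    g=[cv2.cvtColor(i["color"],cv2.COLOR_BGR2HSV)[c[1]-35:c[1]+35,c[0]-35:c[0]+35] for i in(a[n],im1)]
    for h in g:
        m=cv2.inRange(h,(100,90,20),(125,255,255)); ys,xs=np.where(m); print(n,len(xs),xs.mean().round(1),ys.mean().round(1),xs.min(),xs.max(),ys.min(),ys.max())
E
```

```text
wedge [0.5751 0.0206] 11.4 res 0.73 tip in stand mm [21.9 -4.2]
top 207 16.9 39.3 11 24 15 63
top 109 17.7 39.8 12 48 16 62
scene 853 35.4 35.5 23 48 17 54
scene 861 35.4 35.5 23 49 17 54
```

```bash
python3 -c "
from h import *
print(close_job())"
```

```text
the job is handed in; nothing more can be done
None
```

The wedge is jammed under the plate's front lip at the yellow mark, and I handed the job in at about 19 s of the 70 s allowed. I couldn't measure the load left on the lip. From the final push I expect the stated 4 to 8 N. `close_job()` gave no verdict.

**What I did**
- **Wedge choice:** of the two orange wedges, I took the one 0.56 m from the base; the other is 0.75 m away.
- **First grasp:** it missed because I lifted before the slow fingers had closed. The wedge had not moved, and the second grasp held.
- **Contact:** I slid the wedge in with a 3 N grip until it met the lip.
- **Final push:** I let go and pushed level on the block's back face with shut fingers, up to 12.4 N, then backed off clear.

**Last checks**
- **Position:** the thin end is about 22 mm under the lip, about 4 mm or less off the middle of the mark. The wedge showed no spring-back after release.
- **Angle:** the last wedge fit gave 11.4° against 14.0° for the stand, so it disagrees by about 2.6° (0.2 rad is allowed). That fit was rough, from a few pixels.
- **Vertical force during the push:** the fingers dragged down on the block with 5 N at first. Raising the tool slightly cut this, and it was about 2 N at the end.
- **Bystanders:** none moved. The tipbox's picture changed, but its outline stayed in place, so I take it as the arm's shadow.

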